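# Dry-check the closing stop of a bench sprue cutter

## Task

Before the sprue cutter is used, check that its moving handle stops short of the fixed bar: with your fingers on the outside, push the red-gripped handle in towards the blue bar until it comes up firmly against its stop, and keep it pressed there for two seconds so that the gap left can be seen. Then ease it back out under control, never letting it snap open, and leave it resting fully open. Only push, without forcing it: do not take hold of the handle or put a finger between it and the bar, do not touch the bar, and leave the things standing round about where they are.

Things in the scene. Friction and masses are not known exactly. Their poses are not given: they have to be found in the camera images.
- cutter: sprue cutter bolted flat on the bench: grey base plate (x -235 to +51, y -38 to +62 mm, 8 mm thick), steel head on a pedestal (within 35 mm of the pivot, 87 mm high), two level handles 65 mm up. Origin on the bench under the pivot bolt; +x points to the jaws (reach 64 mm), handles run to -x: moving one on the -y side, fixed bar on the +y side. Place and turn differ from run to run.
- lever (a joint): swing of the moving handle about the vertical pivot (rad): 0 fully open, where its spring keeps it; grows as it is pushed in, turning clockwise seen from above. The stop halts it between 0.24 and 0.31, differing by run (0.50 would touch the bar). At point press it takes about 2.5 N to start, 5 N just before the stop, then some 3 N more per mm. Let go, it flies open.
- handle: moving handle and jaw; origin on the pivot axis 65 mm up, x axis parallel to the grip (jaw to +x). Red round grip, 22 mm in diameter, centre line at y = -22 mm of this frame, x = -84 to -223 mm; steel rod 15 mm thick from there to the head. Free from 54 to 76 mm above the bench, bare bench on its outer (-y) side for 60 mm and more.
- press (a point): point on the centre line of the red grip, 165 mm behind the pivot along x of handle, 65 mm above the bench: push here, level, square to the grip. x axis along the grip towards the head, +y across to the bar (the way to push), z up; the outer surface lies 11 mm to -y. It moves 40 to 52 mm from open to the stop.
- bar: fixed bar with a blue round grip (22 mm in diameter), parallel to the cutter's x axis at y = +40 mm, 65 mm up, from x = -89 to -219 mm; bare steel from there to the head. Same origin and axes as cutter. Not to be touched.
- bar_mid (a point): point on the centre line of the blue bar, 165 mm behind the pivot. With the handle at its stop, 40 to 52 mm stay clear between the two grips.
- stop_screw: brass stop screw with a black domed buffer 10 mm in diameter, between the handles, 75 mm behind the pivot; origin at the centre of the dome, 65 mm above the bench; points to the cutter's -y. Its setting along y differs by 5 mm from run to run. Fixed; the moving handle comes up against the dome.
- ring_clamp: bystander: wooden ring clamp standing on end, 33 mm in diameter, 125 mm tall, origin under its centre; easily tipped
- jar: bystander: glass jar with an aluminium cap, 48 mm in diameter, 58 mm tall, origin under its centre
- dapping_block: bystander: steel dapping block, a 50 mm cube, origin under its centre
- cast_tree: bystander: brass casting tree with small rings, foot 44 mm in diameter, 77 mm tall, origin under its centre; easily tipped

How it is judged (in metres and radians):
On the way:
1. the handle is pressed firmly against its stop screw by the fingers and kept there (contact force between the fingers and handle above 5 N and contact force between stop_screw and handle above 3 N and value of joint lever above 0.22 rad and velocity of joint lever between -0.3 and 0.3 rad/s), for 1.5 s.
At the end, for the whole second after the job is handed in: after having been pressed by the fingers against its stop screw for at least 1.5 s without a break (stop contact over 3 N, finger contact over 5 N), the handle is back open (within 0.03 rad) and still, and the four bystanders stand upright within 10 mm of where they were (value of joint lever below 0.03 rad and velocity of joint lever between -0.1 and 0.1 rad/s and distance of each of ring_clamp, jar, dapping_block, cast_tree from where it was at the start of the episode below 0.01 m and angle between each of ring_clamp, jar, dapping_block, cast_tree's own z axis and vertical below 0.1 rad); the robot touches nothing.
It fails at once if the handle snaps open (faster than 3 rad/s, about 0.5 m/s at the grip) (velocity of joint lever below -3 rad/s).
It fails at once if the handle is forced: more than 60 N from the fingers (contact force between the fingers and handle above 60 N).
It fails at once if the handle is taken between the fingers, or fingers are put between the handle and the bar (y of the grasp point in the frame of press between -0.005 and 0.06 m and z of the grasp point in the frame of press below 0.024 m and x of the grasp point in the frame of press between -0.07 and 0.12 m).
It fails at once if the robot touches the fixed bar (contact force between any of the fingers, the arm and bar above 1 N).
It fails at once if a bystander is knocked, shifted or lifted (distance of any of ring_clamp, jar, dapping_block, cast_tree from where it was at the start of the episode above 0.01 m or angle between any of ring_clamp, jar, dapping_block, cast_tree's own z axis and vertical above 0.15 rad).
It also fails if it takes over 54 s, if anything falls off the work surface, if the arm or the gripper's body presses on something with over 40 N, if the wrist force passes 120 N, or if a joint passes its speed limit or range.

## Robot

A 6-joint arm with a two-finger parallel gripper is mounted at the origin on the work surface. World frame = base frame: x ahead of the robot, y to its left, z up, the work surface at z = 0. Lengths are in mm, angles in rad, forces in N, time in s.
With the tool pointing down it reaches from about 275 to 1000 mm from the base axis. Payload 8.4 kg.
Tool frame: the origin (TCP) lies on the centre line of the jaws, within the pads' length; the fingertips stand 22 mm ahead of it and the grasp point (between the pads) lies 3 mm ahead of it; z points along the fingers, y is the direction in which the jaws open and shut (so a half turn about z gives the same grasp; the last joint's range is limited). The gripper opens to 85 mm and grips with 20 to 120 N. Pads are 22 mm wide; open, the fingers measure 114 mm over their backs; the gripper's body (76 mm by 85 mm) begins 54 mm behind the grasp point. The pads swing forward as they close: fully open they stand 13 mm farther back than shut.
Start: joints at [1.14, 0.353, 1.633, -0, 1.155, -0.002], TCP at [259.861, 568.419, 253.281] pointing down, gripper open.
Joint ranges: [-2.63, 2.63], [-0.92, 2.1], [0.06, 2.66], [-1.3, 4.44], [0, 2.69], [-3.02, 3.02]. Speed limits (rad/s): [2.22, 2.22, 2.79, 3.14, 3.14, 3.14].

## Interface

Orientations are given as a rotation vector (axis times angle).
In Python, from station import arm gives the robot as it stands.
- The arm moves only by the tool drive_tool, never from a script. Its arguments are lists of equal length, an entry for each row: "translation": the shift along the world's x, y, z in mm, a list of three; "rotation": the turn, a rotation vector about the world's x, y, z in degrees, a list of three; "hand": the opening, from 0 (shut) to 1 (fully open). A call has 1 to 8 rows; each row shifts and turns the commanded pose from where the row before left it; what a row does not reach is not made up. A row lasts 1/12 s, in which the tool goes at most 41.7 mm and 7.16 degrees, less where a joint would pass 70% of its speed; a pose out of reach is approached as far as the arm can. A call is refused whole if a number of a shift passes 41.7 or a number of a turn 7.16, either way. A call with a gripper value outside its range is refused whole. The fingers move at their own pace and stop on an object; "grip_force" is the grip in N (left out, the last holds). Time passes only in rows, so rows that do not move let the fingers close. It gives the time, the measured TCP pose, the force and the opening at its end, in the units of the state.
- arm.read_state(): the state, without advancing time (a new reading comes with each control period).
- arm.capture(name): name is "side" or "top"; returns a dict with "color" (480x640x3 uint8, blue, green, red), "intrinsics" (3x3 intrinsics, pixels), "rvec" (rotation vector, rad) and "tvec" (3), from world to camera coordinates, as OpenCV has them. Camera axes: x right, y down, z forward; pixel columns grow to the right and rows downward; lengths in mm; the calibration is good to about 2 mm. A picture is of the moment at which its call begins. There is no depth.
- arm.close_job(): hands the job in, once; it reports no verdict.
The state is a dict: "time_s": time; "joint_positions": joint angles; "joint_vel": joint speeds; "joint_torque": joint torques, N m; "position": TCP position; "orientation": TCP orientation; "force": force on the tool from outside, world axes, zero at the start; "moment": the same for the moment, N m; "grip_width": finger opening in mm.
Only numpy, scipy, OpenCV 4.12 (cv2) and the standard library are available. Lean on these libraries where they do the work, as an engineer would, in place of code of your own. Each camera call takes 0.05 s, during which the arm holds its last target. There are 200 camera calls.

## Working session

There is one attempt and no reset: what is moved stays moved. The work goes in short steps, Python scripts to look and compute and a tool call to move; the robot and the scene stay as the last step left them, time stands still between calls to the robot, and variables do not carry over. Pictures are saved under pics/ and viewed, about 8 in all and at most 12, crops included, and the job is handed in when it is done.

Besides the shell and the picture viewer there is one more tool, called after ">>>" as name(argument=value, ...) on one line, values as JSON. drive_tool: Moves the arm, as the interface text tells. Its arguments: {"type":"object","properties":{"translation":{"type":"array"},"rotation":{"type":"array"},"hand":{"type":"array"},"grip_force":{"type":"number"}},"required":["translation","rotation","hand"]}

```bash
mkdir -p pics; python3 - <<'E'
from station import arm
import cv2,numpy as np,pickle
d={}
for n in("top","side"):
    c=arm.capture(n);d[n]=c;cv2.imwrite(f"pics/{n}0.png",c["color"])
    R=cv2.Rodrigues(np.array(c["rvec"],float))[0];print(n,(-R.T@np.array(c["tvec"]).ravel()).round(0))
pickle.dump(d,open("d0.pkl","wb"))
s=arm.read_state();print(s)
E
```

```text
top [481.  80. 716.]
side [ 548. -648.  638.]
{'time_s': 0.1, 'joint_positions': array([ 1.13960220e+00,  3.53576790e-01,  1.63408165e+00,  2.65496181e-05,
        1.15522023e+00, -2.41019942e-03]), 'joint_vel': array([ 0.00084976, -0.00164291, -0.00054847,  0.000471  , -0.00082063,
       -0.0005653 ]), 'joint_torque': array([-1.17582855e-03, -6.06355405e+01, -3.42816353e+01, -8.29510668e-05,
        4.02518504e-03, -8.80078517e-06]), 'position': array([259.67679375, 568.03996391, 252.62869029]), 'orientation': array([-6.68336805e-01, -3.06937117e+00,  1.96440058e-03]), 'force': array([-0.93502775, -0.45276794, -0.34716227]), 'moment': array([0.03073015, 0.00443586, 0.02023964]), 'grip_width': 85.20860539790934}
```

View pics/top0.png

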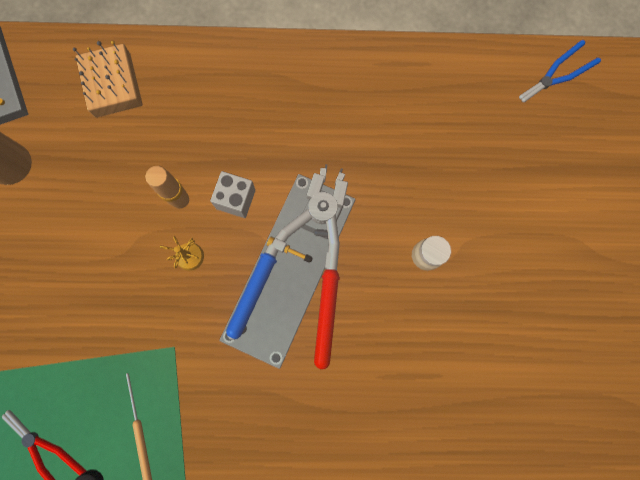

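View pics/side0.png

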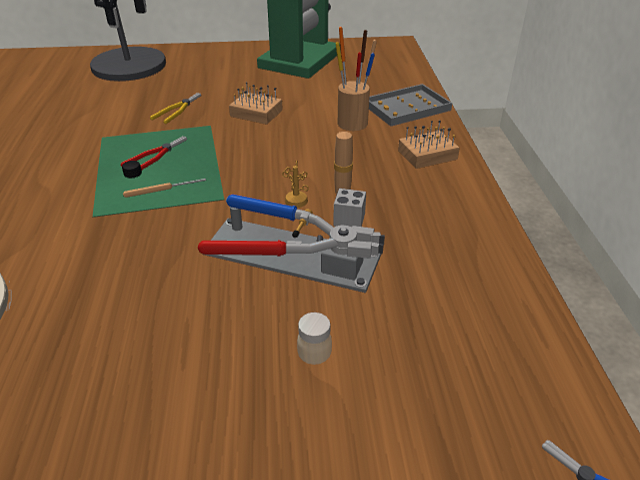

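The top view has the red grip from (330,272) to (321,366), the blue grip from (268,256) to (232,334), and the bolt at (323,206). The jar is at (432,252); the clamp, block and tree are all left of the bar. The side view agrees. Next I'll measure.

```bash
cat > h.py <<'E'
import cv2,numpy as np
def ray(c,uv,z):
    R=cv2.Rodrigues(np.array(c["rvec"],float))[0];t=np.array(c["tvec"],float).ravel();o=-R.T@t
    p=cv2.undistortPoints(np.array([[uv]],float),np.array(c["intrinsics"],float),None).ravel()
    d=R.T@np.array([p[0],p[1],1]);return o+d*(z-o[2])/d[2]
def grip(c,col,roi=None):
    b,g,r=[c["color"][...,i].astype(int) for i in range(3)]
    m=((r>120)&(g<60)&(b<60)) if col=="red" else ((b>110)&(r<80)&(g<110))
    m=m.astype(np.uint8)
    if roi: k=np.zeros_like(m);k[roi[1]:roi[3],roi[0]:roi[2]]=1;m*=k
    ys,xs=np.nonzero(m)
    P=np.array([ray(c,(x,y),65.)[:2] for x,y in zip(xs,ys)])
    mu=P.mean(0);d=np.linalg.svd(P-mu,full_matrices=False)[2][0];d*=np.sign(d[0])
    s=(P-mu)@d;a,b=s.min(),s.max();w=(P-mu)@np.array([-d[1],d[0]])
    return mu+d*a,mu+d*b,d,np.ptp(w)
E
python3 - <<'E'
import pickle;from h import *
d=pickle.load(open("d0.pkl","rb"));t=d["top"];s=d["side"]
piv=ray(t,(323,206),87)[:2];print("piv",piv)
for n,c,rr,rb in(("top",t,(290,250,360,390),(215,240,285,350)),("side",s,(190,230,295,265),(220,190,300,222))):
    for col,roi in(("red",rr),("blue",rb)):
        a,b,u,w=grip(c,col,roi);print(n,col,a.round(1),b.round(1),"ang",np.degrees(np.arctan2(u[1],u[0])).round(2),"w",w.round(1))
        if n=="top" and col=="red":
            y=np.array([-u[1],u[0]])   # +y left of x
            print(" pivot in grip frame along",(piv-a)@u,"across",(piv-a)@y)
            pr=a+u*(223-165);print(" press",pr,"x",u,"y",y)
for n,uv,z in(("jar",(435,250),58),("clamp",(156,175),125),("block",(234,188),50),("tree",(187,256),0)):print(n,ray(t,uv,z)[:2].round(0))
E
```

```text
piv [637.89297005  53.94644946]
top red [417.3  54.4] [551.4  41.3] ang -5.58 w 23.9
 pivot in grip frame along 219.57111029780106 across 20.99672160741156
 press [475.04586032  48.75946069] x [ 0.99526153 -0.09723422] y [0.09723422 0.99526153]
top blue [457.8 177.9] [571.7 129.2] ang -23.15 w 20.3
side red [416.7  59.5] [550.   46.9] ang -5.43 w 21.8
side blue [456.1 183.9] [570.2 135.5] ang -23.02 w 21.6
jar [ 583. -109.]
clamp [666. 276.]
block [672. 185.]
tree [576. 260.]
```

Press point is about (474, 50), and the push direction is about 84° at the open position. I'll swing over with the gripper shut, so the side face of the fingers does the pushing.

>>> drive_tool(translation=[[13,-35,0],[13,-35,0],[13,-35,0],[13,-35,0],[13,-35,0],[13,-35,0],[13,-35,0],[13,-35,0]], rotation=[[0,0,-4.4],[0,0,-4.4],[0,0,-4.4],[0,0,-4.4],[0,0,-4.4],[0,0,-4.4],[0,0,-4.4],[0,0,-4.4]], hand=[0,0,0,0,0,0,0,0], grip_force=60)

```text
time_s: 0.77
position: [363.9, 286.6, 253.1]
orientation: [-1.57, -2.721, 0.0]
force: [1.0, -0.3, 0.0]
grip_width: 0.2
```

>>> drive_tool(translation=[[13,-35,0],[13,-35,0],[13,-35,0],[13,-35,0],[13,-35,0],[13,-35,0],[13,-35,0],[13,-35,0]], rotation=[[0,0,-4.4],[0,0,-4.4],[0,0,-4.4],[0,0,-4.4],[0,0,-4.4],[0,0,-4.4],[0,0,-4.4],[0,0,-4.4]], hand=[0,0,0,0,0,0,0,0])

```text
time_s: 1.43
position: [467.9, 6.5, 253.2]
orientation: [-2.32, -2.119, 0.0]
force: [0.5, -0.1, -0.2]
grip_width: 0.0
```

>>> drive_tool(translation=[[0,-3,-30],[0,-2,-30],[0,0,-30],[0,0,-30],[0,0,-25],[0,0,-20],[0,0,-15],[0,0,-8]], rotation=[[0,0,0],[0,0,0],[0,0,0],[0,0,0],[0,0,0],[0,0,0],[0,0,0],[0,0,0]], hand=[0,0,0,0,0,0,0,0])

```text
time_s: 2.1
position: [466.6, 3.4, 63.3]
orientation: [-2.314, -2.122, 0.004]
force: [-0.5, -0.4, -0.5]
grip_width: -0.3
```

```bash
python3 - <<'E'
from station import arm
import cv2,numpy as np
a=arm.capture("top")["color"][120:440,120:500];b=arm.capture("side")["color"][120:440,120:500]
cv2.imwrite("pics/pair1.png",np.hstack([a,b]))
s=arm.read_state();print(s["position"],s["force"])
E
```

```text
[466.88472322   3.40988979  64.14178324] [ 0.9733797  -0.49313431  1.24282136]
```

View pics/pair1.png

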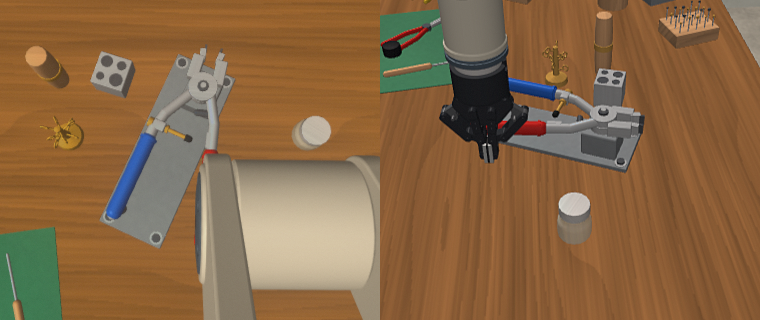

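Left half (top view): the arm hides the grip, and the bar and bystanders are unmoved. Right half (side view): shut fingertips at (488,155), on the outer side of the red grip with a gap. I'll close in slowly.

>>> drive_tool(translation=[[2,5,0],[2,5,0],[1,5,0],[0,2,0],[0,2,0],[0,2,0],[0,1,0],[0,1,0]], rotation=[[0,0,0],[0,0,0],[0,0,0],[0,0,0],[0,0,0],[0,0,0],[0,0,0],[0,0,0]], hand=[0,0,0,0,0,0,0,0])

```text
time_s: 2.87
position: [472.8, 26.4, 65.4]
orientation: [2.315, 2.123, -0.0]
force: [0.2, -2.3, 1.6]
grip_width: -0.1
```

>>> drive_tool(translation=[[0,1,0],[0,1,0],[0,1,0],[0,1,0],[0,1,0],[0,1,0],[0,0,0],[0,0,0]], rotation=[[0,0,0],[0,0,0],[0,0,0],[0,0,0],[0,0,0],[0,0,0],[0,0,0],[0,0,0]], hand=[0,0,0,0,0,0,0,0])

```text
time_s: 3.53
position: [472.6, 32.4, 65.2]
orientation: [-2.315, -2.123, 0.001]
force: [-2.1, -2.6, 1.4]
grip_width: -0.2
```

>>> drive_tool(translation=[[0,2,0],[0,2,0],[0,2,0],[0,2,0],[0,2,0],[0,2,0],[0,2,0],[0,2,0]], rotation=[[0,0,-1],[0,0,-1],[0,0,-1],[0,0,-1],[0,0,-1],[0,0,-1],[0,0,-1],[0,0,-1]], hand=[0,0,0,0,0,0,0,0])

```text
time_s: 4.2
position: [471.8, 48.6, 64.9]
orientation: [-2.459, -1.954, 0.003]
force: [-5.7, -3.5, 0.3]
grip_width: -0.1
```

>>> drive_tool(translation=[[0,2,0],[0,2,0],[0,2,0],[0,2,0],[0,1,0],[0,1,0],[0,1,0],[0,1,0]], rotation=[[0,0,-0.7],[0,0,-0.7],[0,0,-0.7],[0,0,-0.7],[0,0,-0.4],[0,0,-0.4],[0,0,-0.4],[0,0,-0.4]], hand=[0,0,0,0,0,0,0,0])

```text
time_s: 4.87
position: [471.8, 60.5, 64.9]
orientation: [-2.532, -1.858, 0.003]
force: [-4.2, -4.6, 0.7]
grip_width: -0.1
```

>>> drive_tool(translation=[[0,1,0],[0,1,0],[0,1,0],[0,1,0],[0,1,0],[0,1,0],[0,0,0]], rotation=[[0,0,-0.3],[0,0,-0.3],[0,0,-0.3],[0,0,-0.3],[0,0,-0.3],[0,0,-0.3],[0,0,0]], hand=[0,0,0,0,0,0,0])

```text
time_s: 5.45
position: [472.1, 66.6, 65.0]
orientation: [-2.561, -1.819, 0.002]
force: [-3.4, -3.6, 0.3]
grip_width: -0.2
```

>>> drive_tool(translation=[[0,1,0],[0,1,0],[0,1,0],[0,1,0],[0,0,0]], rotation=[[0,0,-0.3],[0,0,-0.3],[0,0,-0.3],[0,0,-0.3],[0,0,0]], hand=[0,0,0,0,0])

```text
time_s: 5.87
position: [472.3, 69.9, 65.0]
orientation: [2.579, 1.793, -0.003]
force: [-2.1, -10.2, 0.4]
grip_width: -0.2
```

>>> drive_tool(translation=[[0,0.5,0],[0,0.5,0],[0,0.5,0],[0,0.5,0],[0,0,0],[0,0,0]], rotation=[[0,0,0],[0,0,0],[0,0,0],[0,0,0],[0,0,0],[0,0,0]], hand=[0,0,0,0,0,0])

```text
time_s: 6.37
position: [472.4, 71.0, 65.0]
orientation: [2.578, 1.793, -0.003]
force: [-1.7, -18.3, 0.1]
grip_width: -0.5
```

18 N against the stop is firm. I'll hold it there for at least 2 s.

>>> drive_tool(translation=[[0,0.3,0],[0,0,0],[0,0,0],[0,0,0],[0,0,0],[0,0,0],[0,0,0],[0,0,0]], rotation=[[0,0,0],[0,0,0],[0,0,0],[0,0,0],[0,0,0],[0,0,0],[0,0,0],[0,0,0]], hand=[0,0,0,0,0,0,0,0])

```text
time_s: 7.03
position: [472.4, 71.1, 65.0]
orientation: [2.578, 1.793, -0.004]
force: [-1.3, -18.8, -0.3]
grip_width: -0.1
```

>>> drive_tool(translation=[[0,0,0],[0,0,0],[0,0,0],[0,0,0],[0,0,0],[0,0,0],[0,0,0],[0,0,0]], rotation=[[0,0,0],[0,0,0],[0,0,0],[0,0,0],[0,0,0],[0,0,0],[0,0,0],[0,0,0]], hand=[0,0,0,0,0,0,0,0])

```text
time_s: 7.7
position: [472.5, 71.1, 65.0]
orientation: [2.578, 1.793, -0.004]
force: [-0.5, -18.7, -0.5]
grip_width: -0.2
```

>>> drive_tool(translation=[[0,0,0],[0,0,0],[0,0,0],[0,0,0],[0,0,0],[0,0,0],[0,0,0],[0,0,0]], rotation=[[0,0,0],[0,0,0],[0,0,0],[0,0,0],[0,0,0],[0,0,0],[0,0,0],[0,0,0]], hand=[0,0,0,0,0,0,0,0])

```text
time_s: 8.37
position: [472.5, 71.1, 65.0]
orientation: [2.578, 1.793, -0.004]
force: [-1.0, -19.6, 0.6]
grip_width: 0.2
```

>>> drive_tool(translation=[[0,0,0],[0,0,0],[0,0,0],[0,0,0],[0,0,0],[0,0,0],[0,0,0],[0,0,0]], rotation=[[0,0,0],[0,0,0],[0,0,0],[0,0,0],[0,0,0],[0,0,0],[0,0,0],[0,0,0]], hand=[0,0,0,0,0,0,0,0])

```text
time_s: 9.03
position: [472.5, 71.1, 65.0]
orientation: [2.578, 1.793, -0.004]
force: [-0.1, -20.1, 0.1]
grip_width: 0.0
```

```bash
python3 - <<'E'
from station import arm
import cv2,numpy as np
a=arm.capture("top")["color"][120:440,120:500];b=arm.capture("side")["color"][120:440,120:500]
cv2.imwrite("pics/pair2.png",np.hstack([a,b]))
s=arm.read_state();print(s["position"],s["force"],s["time_s"])
E
```

```text
[472.44573184  71.06310108  64.99564607] [ -0.62228784 -20.03527628  -0.27134469] 9.1333
```

View pics/pair2.png

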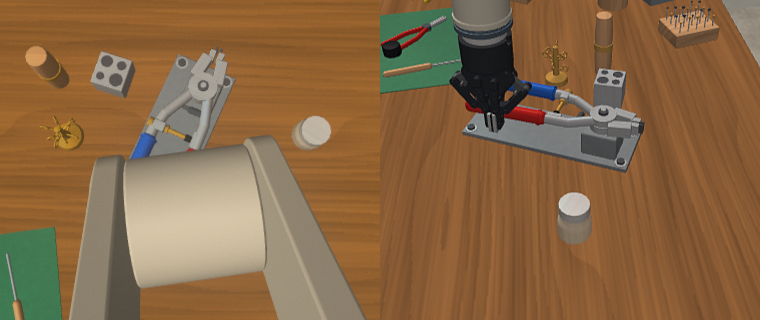

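Left half: the handle is up against the stop dome near (188,137), and the bar is clear. Right half: the fingers at (490,115) are outside the red grip only. It held about 2.7 s at 18–20 N. Now I'll ease it out.

>>> drive_tool(translation=[[0,-1,0],[0,-1,0],[0,-1,0],[0,-1,0],[0,-2,0],[0,-2,0],[0,-2,0],[0,-2,0]], rotation=[[0,0,0],[0,0,0],[0,0,0.3],[0,0,0.3],[0,0,0.7],[0,0,0.7],[0,0,0.7],[0,0,0.7]], hand=[0,0,0,0,0,0,0,0])

```text
time_s: 9.8
position: [471.8, 60.6, 64.9]
orientation: [-2.524, -1.868, 0.003]
force: [-3.7, -4.0, 0.8]
grip_width: 0.2
```

>>> drive_tool(translation=[[0,-2,0],[0,-2,0],[0,-2,0],[0,-2,0],[0,-2,0],[0,-2,0],[0,-2,0],[0,-2,0]], rotation=[[0,0,0.7],[0,0,0.7],[0,0,0.7],[0,0,0.7],[0,0,0.7],[0,0,0.7],[0,0,0.7],[0,0,0.7]], hand=[0,0,0,0,0,0,0,0])

```text
time_s: 10.47
position: [472.0, 44.7, 64.9]
orientation: [-2.43, -1.99, 0.002]
force: [-3.3, -3.1, 0.4]
grip_width: -0.2
```

>>> drive_tool(translation=[[0,-2,0],[0,-2,0],[0,-2,0],[0,-2,0],[0,-1,0],[0,-1,0],[0,-1,0],[0,-1,0]], rotation=[[0,0,0.7],[0,0,0.7],[0,0,0.7],[0,0,0.7],[0,0,0.4],[0,0,0.4],[0,0,0.4],[0,0,0.4]], hand=[0,0,0,0,0,0,0,0])

```text
time_s: 11.13
position: [473.4, 32.7, 65.4]
orientation: [2.351, 2.083, 0.001]
force: [-1.0, -1.8, -1.4]
grip_width: 0.0
```

>>> drive_tool(translation=[[0,-1,0],[0,-1,0],[0,-1,0],[0,-1,0],[0,-1,0],[0,-1,0],[0,-1,0],[0,-1,0]], rotation=[[0,0,0.4],[0,0,0.4],[0,0,0.4],[0,0,0.4],[0,0,0.4],[0,0,0.4],[0,0,0.4],[0,0,0.4]], hand=[0,0,0,0,0,0,0,0])

```text
time_s: 11.8
position: [472.8, 24.8, 65.3]
orientation: [-2.293, -2.148, -0.0]
force: [0.5, 0.5, 0.3]
grip_width: -0.1
```

Force is down to zero, so contact is off. I'll go slowly a little farther, then withdraw and rise.

>>> drive_tool(translation=[[0,-1,0],[0,-1,0],[0,-1,0],[0,-2,0],[0,-5,0],[0,-6,0],[0,-6,0],[0,0,0]], rotation=[[0,0,0],[0,0,0],[0,0,0],[0,0,0],[0,0,0],[0,0,0],[0,0,0],[0,0,0]], hand=[0,0,0,0,0,0,0,0])

```text
time_s: 12.47
position: [472.8, 1.6, 65.3]
orientation: [2.294, 2.146, -0.0]
force: [0.3, 0.0, -1.5]
grip_width: -0.0
```

>>> drive_tool(translation=[[0,0,10],[0,0,25],[0,0,30],[0,0,30],[0,0,30],[0,0,30],[0,0,20],[0,0,0]], rotation=[[0,0,0],[0,0,0],[0,0,0],[0,0,0],[0,0,0],[0,0,0],[0,0,0],[0,0,0]], hand=[0,0,0,0,0,0,0,0])

```text
time_s: 13.13
position: [475.1, 2.8, 245.4]
orientation: [2.29, 2.144, 0.009]
force: [0.8, -0.4, 0.4]
grip_width: 0.3
```

>>> drive_tool(translation=[[-15,-35,0],[-15,-35,0],[-15,-35,0],[-10,-35,0],[0,-35,0],[0,-35,0],[0,-20,0],[0,0,0]], rotation=[[0,0,-3],[0,0,-3],[0,0,-3],[0,0,-3],[0,0,-3],[0,0,-3],[0,0,0],[0,0,0]], hand=[0,0,0,0,0,0,0,0])

```text
time_s: 13.8
position: [417.7, -230.5, 240.4]
orientation: [2.603, 1.757, -0.001]
force: [0.2, 0.7, -0.3]
grip_width: -0.2
```

```bash
python3 - <<'E'
from station import arm
from h import *
c=arm.capture("top");s=arm.capture("side")
cv2.imwrite("pics/pair3.png",np.hstack([c["color"][120:440,120:500],s["color"][120:440,120:500]]))
a,b,u,w=grip(c,"red",(290,250,360,390));print(a,b,np.degrees(np.arctan2(u[1],u[0])),w)
s=arm.read_state();print(s["position"],s["force"],s["time_s"],abs(s["joint_vel"]).max())
E
```

```text
[417.31445823  54.31453354] [551.41835964  41.35094507] -5.521525871023308 23.893824298834716
[ 417.30610835 -227.37789676  239.99974719] [-0.18793069  0.96627889  0.44049713] 13.9 0.031992344269862104
```

View pics/pair3.png

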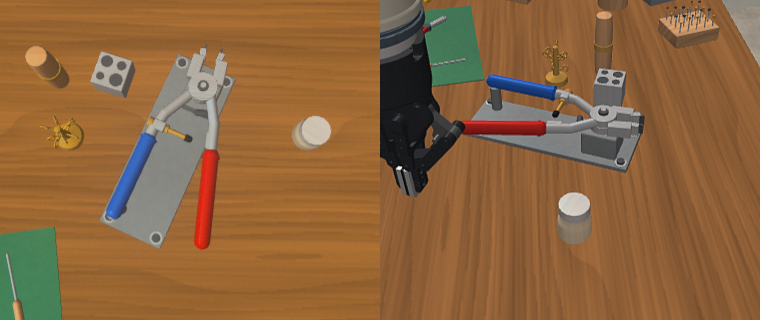

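The handle is back at its starting angle (-5.52° against -5.58°), the bystanders haven't moved, and the arm is clear. Handing in.

```bash
python3 -c "
from station import arm
print(arm.close_job())"
```

```text
the job is handed in; nothing more can be done
None
```

The job is done and handed in. I pushed the red handle in from outside with the shut fingers, about 45 mm, until it came up against its stop. I held it there about 2.7 s at a steady 18–20 N, then eased it out at no more than about 25 mm/s until the force fell to zero, and backed the arm away.

- **Handle:** the last picture shows it back open, at -5.52° against -5.58° at the start.
- **Surroundings:** by eye in the last picture, the four bystanders stand where they were. The fingers stayed on the outer side, clear of the bar.
- **Not measured:** the camera couldn't see the grips during the hold because the arm was in the way. I judged the stop from the rise in force and from the top view near the dome, and did not measure the gap in millimetres.

No check failed. The job took about 14 s on the robot's clock, and the hand-in gives no verdict.

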